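# Square the die block up to the keyed fence

### The arm

A 7-joint arm with a two-finger parallel gripper is mounted at the origin on a cart in front of the work surface, level with it; the furniture and walls round the work are solid. World frame = base frame: x ahead of the robot, y to its left, z up, the work surface at z = 0. Lengths are in mm, angles in rad, forces in N, time in s.
With the tool pointing down it reaches from about 400 to 875 mm from the base axis. Payload 4.4 kg.
Tool frame: the origin (TCP) lies on the centre line of the jaws, within the pads' length; the fingertips stand 25 mm ahead of it and the grasp point (between the pads) lies 6 mm ahead of it (ctrl.finger_overhang is the distance from the TCP to the fingertips, in mm); z points along the fingers, y is the line along which they close (so a half turn about z gives the same grasp; the last joint's range is limited). The gripper opens to 85 mm and grips with 20 to 120 N. Pads are 22 mm wide; open, the fingers measure 114 mm over their backs; the gripper's body (76 mm by 85 mm) begins 54 mm behind the grasp point. The pads swing forward as they close: fully open they stand 13 mm farther back than shut.
Start: joints at [1.13, 0.628, 0.038, 1.517, -0.027, 0.996, -0.02], TCP at [237.983, -604.881, 256.313] pointing down, gripper open.
Joint ranges: [-3.06, 3.06], [-0.37, 2.12], [-1.25, 1.32], [0.18, 2.47], [-1.1, 4.24], [0.23, 1.98], [-2.94, 2.94]. Speed limits (rad/s): [2.57, 2.57, 3.14, 3.14, 3.14, 3.14, 3.14].

### API

Orientations are given as [roll, pitch, yaw] about the fixed x, y, z axes, in that order (R = Rz(yaw) Ry(pitch) Rx(roll)).
In Python, from cell import ctrl gives the robot as it stands. The module is installed in compiled form; this text tells all that it offers.
- The arm moves only by the tool play_rows, never from a script. Its argument "targets" is a list of rows, each a list of 5 numbers: the closure, from 0 (fully open) to 1 (shut), then the shift along the tool's x, y, z in cm, then the turn about the tool's z in degrees. In form: [[gripper, dx, dy, dz, spin], ...]. A call has 1 to 10 rows; each row is the pose to reach, as a shift and turn from the pose commanded when the call began, along the tool's axes at that moment; what a row does not reach only later rows make up. A row lasts 1/10 s, in which the tool goes at most 50 mm and 8.59 degrees, less where a joint would pass 70% of its speed; a pose out of reach is approached as far as the arm can. A call with a gripper value outside its range is refused whole. The fingers move at their own pace and stop on an object; the grip force is fixed at half the most. Time passes only in rows, so rows that repeat a pose let the fingers close. It gives the time, the measured TCP pose, the force, the opening and the grip force at its end, in the units of the state.
- ctrl.read_state(): the state, without advancing time (a new reading comes with each control period).
- ctrl.get_image(name): name is "scene" or "top"; returns (picture, depth): 420x560x3 uint8, red, green, blue; 420x560 float32, mm along the optical axis (not along the pixel's ray), 0 where there is no reading.
- ctrl.calibration(name): a dict with "vfov" (degrees; the focal length in pixels is half the picture's height over the tangent of half this angle, whatever the lens; pixels are square), "cx", "cy" (the principal point, pixels), "extrinsics" (4x4, takes a point from camera to world coordinates). Camera axes: x right, y down, z forward; pixel columns grow to the right and rows downward; lengths in mm; the calibration is good to about 2 mm. A picture is of the moment at which its call begins. calibration takes no time and is no camera call.
- ctrl.finish_job(): hands the job in; it is judged then, once.
Trained networks look in the newest picture that a camera, given by its name, has taken for a name from the list of things; names that differ only in an ending like _2 or _b are one class to them, and where a whole thing is asked for, a point or a joint stands for the part that bears it (a point fixed in the world has none). Each returns a list of dicts, best first, with "confidence" (0 to 1); they miss things now and then, are a little off and sometimes report something else, mostly with a low value. They report only what shows in the picture. A call takes as long as a camera call. They do not tell look-alikes from the thing itself.
- ctrl.search_frame(camera, name): "bbox" ([left, top, right, bottom] in pixels, round what is visible of it).
- ctrl.trace(camera, name): "pixels" (420x560 bool, what is visible of it) and "bbox" ([left, top, right, bottom] in pixels, round what is visible of it).
The state is a dict: "clock": time; "qpos": joint angles; "qd": joint speeds; "tau": joint torques, N m; "eef_pos": TCP position; "tool_rot": TCP orientation; "force": force on the tool from outside, world axes, zero at the start; "torque": the same for the moment, N m; "width": finger opening in mm; "gripper_force": force on a finger pad.
Only numpy, scipy, OpenCV 4.12 (cv2) and the standard library are available. Lean on these libraries where they do the work, as an engineer would, in place of code of your own. Each camera call takes 0.05 s, during which the arm holds its last target. There are 200 camera calls.

### The job

The aluminium die block stands askew on the setting plate. Without gripping or lifting it, push it round on the plate by its corners with the fingertips until either of its slotted long sides faces the blue fence, then push it gently home so that the brass key of the fence goes into the slot and that side lies flat against the fence. Leave the spool, tape, awl and flux tin where they are.

Things in the scene. Friction and masses are not known exactly. Their poses are not given: they have to be found in the camera images.
- setting_plate: fixed dark steel plate, 256 (x) by 220 (y) by 10 mm thick, flat on top, with rows of small tapped holes that are only a look. Origin: centre of its underside. +x points into the fence: a blue bar along the far edge, 220 mm long, 24 mm thick, its flat steel face at plate x = +104 mm, its top 30 mm above the plate's top; +y is to the left as one looks at the fence
- key (a point): point at the root of the brass key: on the fence's face, at the middle of its length, at the height of the plate's top; axes as the plate's. The key is an upright brass tongue, 10 mm wide and 26 mm high, that stands 16 mm out of the fence towards -x; its last 7 mm taper to a 4 mm wide nose
- die_block: loose aluminium block, about 0.8 kg, 88 mm (x) by 110 mm (y) by 32 mm high, flat on top, a round dark insert in the middle. Origin: centre of its underside, which slides on the plate under a push of 5 to 15 N. Its two 110 mm sides face its +x and -x, are alike, and either may go to the fence; home, the origin is 44 mm from the fence's face. It starts turned 34 to 90 degrees off, either way
- slot_a (a point): mouth of the slot in the block's +x side, middle of that side at the level of the underside, axes as the block's. The slot is as high as the block, 14 mm wide, 18 mm deep, its mouth flared over the first 13 mm to 24 mm wide
- slot_b (a point): the same for the slot in the block's -x side (axes as the block's, so -x points out of the slot)
- wire_spool: bystander: black spool of copper wire, 71 x 58 x 36 mm, lying flat to the right of the plate. Origin: underside
- blue_tape: bystander: flat roll of blue tape, 72 mm across, 19 mm high, on the bench in front of the plate to the right. Origin: underside
- awl: bystander: awl with a dark wooden handle, 109 mm long, 19 mm thick, lying on the bench to the left of the plate. Origin: underside, middle of its length
- flux_tin: bystander: round red and silver flux tin, 59 mm across, 23 mm high, to the left of the plate. Origin: underside
- mini_vice: fixed bench vice to the right of the plate, to keep clear of: 112 x 92 mm, 80 mm high. Origin: underside, middle
- tape_feeder: fixed cream tape feeder at the near left, to keep clear of. Its upright dark red reel, a 240 mm disc across the robot's view, reaches 260 mm above the bench, to x = 0.42 m ahead, and from y = -0.03 to 0.21 m
Not all that is in view belongs to the job. Of the things that look like the die_block, the larger one is meant.

How it is judged:
By the outcome, as a careful person would: the job done as asked, in the order asked, and still so for the second after the job is handed in, with the robot touching nothing.
It also fails if it takes over 72 s, if anything falls off the work surface, if the arm or the gripper's body presses on something with over 40 N, if the wrist force passes 120 N, or if a joint passes its speed limit or range.

## Working session

There is one attempt and no reset: what is moved stays moved. The work goes in short steps, Python scripts to look and compute and a tool call to move; the robot and the scene stay as the last step left them, time stands still between calls to the robot, and variables do not carry over. Pictures are saved under pics/ and viewed, at most 10 in all, crops included, and the job is handed in when it is done.

Besides the shell and the picture viewer there is one more tool, called after "Call:" as name([rows], argument=value, ...), one row to a line, values as JSON. play_rows: Moves the arm, as the interface text tells. Its arguments: {"type":"object","properties":{"targets":{"type":"array"}},"required":["targets"]}

```bash
mkdir -p pics
cat > h.py <<'E'
import numpy as np, cv2
from cell import ctrl
def cam(n):
    c=ctrl.calibration(n); return c
def world(n,depth,px=None):
    c=cam(n); f=210/np.tan(np.radians(c['vfov'])/2)
    v,u=np.mgrid[0:420,0:560]
    P=np.stack([(u-c['cx'])/f*depth,(v-c['cy'])/f*depth,depth],-1)
    E=np.array(c['extrinsics']); return P@E[:3,:3].T+E[:3,3]
def save(n,pic,s=1): cv2.imwrite('pics/'+n+'.png',cv2.resize(pic[:,:,::-1],None,fx=s,fy=s))
E
python3 - <<'E'
from h import *
for n in('top','scene'):
    p,d=ctrl.get_image(n); save(n+'0',p,1.4); print(n,{k:np.round(v,3).tolist() for k,v in cam(n).items()})
    W=world(n,d)
    for o in('die_block','setting_plate','wire_spool','blue_tape','awl','flux_tin','mini_vice','tape_feeder'):
        for r in ctrl.trace(n,o)[:3]:
            m=r['pixels']&(d>0); q=W[m]
            print(o,round(r['confidence'],2),np.round(r['bbox']).tolist(),m.sum(),np.percentile(q,[3,50,97],axis=0).round().tolist() if m.any() else '')
s=ctrl.read_state(); print(s)
E
```

```text
top {'vfov': 45.983, 'cx': 283.322, 'cy': 210.736, 'extrinsics': [[-0.028, -0.991, 0.131, 414.302], [-1.0, 0.026, -0.014, 17.953], [0.01, -0.132, -0.991, 1407.67], [0.0, 0.0, 0.0, 1.0]]}
die_block 0.76 [218.0, 115.0, 255.0, 147.0] 640 [[798.0, 91.0, 5.0], [838.0, 130.0, 25.0], [877.0, 169.0, 31.0]]
die_block 0.64 [268.0, 201.0, 312.0, 238.0] 1159 [[532.0, -70.0, 36.0], [575.0, -16.0, 43.0], [616.0, 34.0, 48.0]]
setting_plate 0.81 [230.0, 159.0, 330.0, 267.0] 6037 [[471.0, -106.0, 5.0], [612.0, 17.0, 12.0], [718.0, 117.0, 43.0]]
wire_spool 0.77 [364.0, 155.0, 386.0, 178.0] 290 [[700.0, -285.0, 2.0], [721.0, -263.0, 36.0], [744.0, -242.0, 42.0]]
wire_spool 0.62 [268.0, 200.0, 312.0, 239.0] 1168 [[533.0, -70.0, 33.0], [575.0, -19.0, 43.0], [618.0, 33.0, 48.0]]
blue_tape 0.66 [322.0, 275.0, 346.0, 297.0] 296 [[351.0, -172.0, 8.0], [382.0, -143.0, 20.0], [414.0, -105.0, 25.0]]
awl 0.66 [188.0, 242.0, 220.0, 251.0] 166 [[499.0, 188.0, 10.0], [510.0, 221.0, 17.0], [520.0, 263.0, 23.0]]
awl 0.15 [233.0, 162.0, 328.0, 269.0] 5674 [[472.0, -104.0, 6.0], [615.0, 17.0, 12.0], [718.0, 113.0, 43.0
[... 1577 characters left out ...]
 'qpos': array([ 1.1301647 ,  0.62837819,  0.0384882 ,  1.51739247, -0.02699629,
        0.99629932, -0.01994074]), 'qd': array([-5.86352210e-05,  2.90711483e-04,  1.35003905e-03, -6.60347181e-04,
       -6.87368880e-04, -1.24509288e-03,  4.31757251e-05]), 'tau': array([-8.49215685e-04, -5.63254023e+01,  1.22521419e+00, -1.93784273e+01,
        1.08873099e-02,  1.42591485e-03, -5.94152034e-07]), 'eef_pos': array([ 238.01239362, -604.87613983,  256.32976815]), 'tool_rot': array([ 3.14155289e+00, -4.20541694e-05,  3.74877609e-01]), 'force': array([-0.10831902,  0.01521814,  0.96229321]), 'torque': array([-0.02714702, -0.02126663,  0.02115543]), 'gripper_force': 0.0, 'width': 85.62361978951229}
```

Run:
```python
from h import *
p,d=ctrl.get_image('top'); cv2.imwrite('pics/t1.png',cv2.resize(p[100:310,160:440,::-1],None,fx=2.8,fy=2.8,interpolation=cv2.INTER_CUBIC))
W=world('top',d)
# top face of block
m=(W[...,2]>37)&(W[...,2]<54)&(W[...,0]>500)&(W[...,0]<685)&(abs(W[...,1])<140)&(d>0)
n,l,st,_=cv2.connectedComponentsWithStats(m.astype('uint8'))
for i in range(1,n):
    if st[i,4]>60:
        q=W[l==i]; print(st[i].tolist(),np.median(q,0).round(1),cv2.minAreaRect(q[:,:2].astype('float32')))
m=(W[...,2]>34)&(W[...,2]<56)&(W[...,0]>685)&(W[...,0]<760)&(abs(W[...,1]-15)<140)&(d>0)
q=W[m];print('fence',len(q),np.median(q,0),cv2.minAreaRect(q[:,:2].astype('float32')))
m=(W[...,2]>7)&(W[...,2]<17)&(W[...,0]>430)&(W[...,0]<730)&(abs(W[...,1]-15)<150)&(d>0)
q=W[m];print('plate',len(q),np.median(q,0),cv2.minAreaRect(q[:,:2].astype('float32')))
```

```text
[268, 198, 45, 39, 1147] [576.6 -19.   43.2] ((576.898193359375, -18.518905639648438), (88.2728042602539, 109.76905822753906), 10.485986709594727)
fence 655 [708.60567395  22.08025663  40.77283427] ((703.4424438476562, 26.47887420654297), (35.65431594848633, 219.43679809570312), 11.351217269897461)
plate 4655 [582.67612033  15.57599401  11.254598  ] ((580.6503295898438, 14.79046630859375), (298.0387878417969, 297.7689514160156), 0.25906598567962646)
```

View pics/scene0.png

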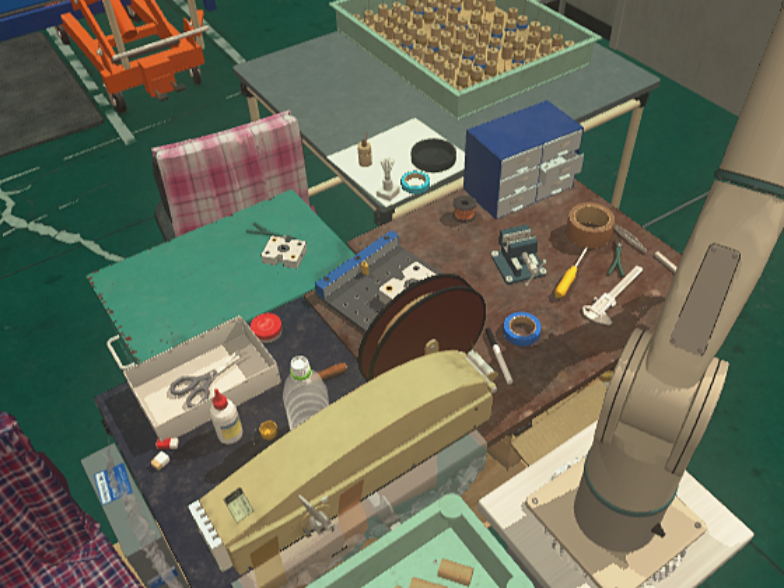

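View pics/t1.png

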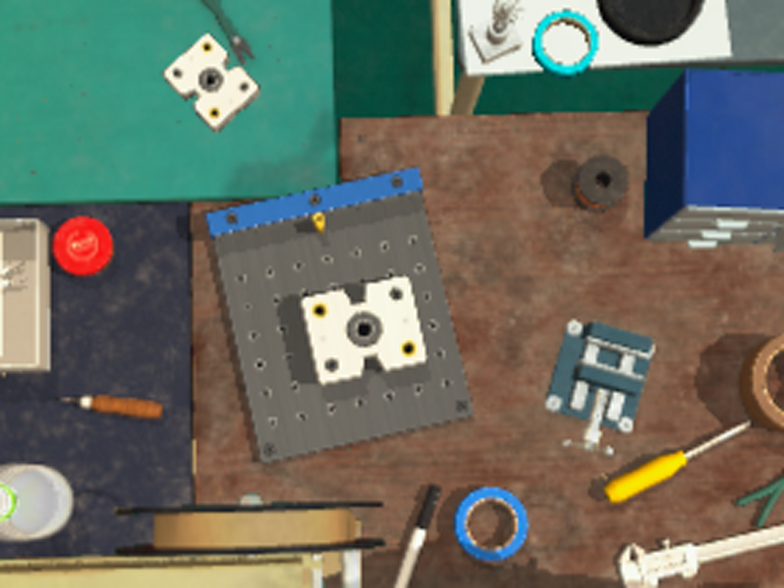

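```bash
cat >> h.py <<'E'
def ortho(z,x0=440,x1=740,y0=-130,y1=170,s=2):
    "rectified view of plane z; image up=+x, left=+y"
    c=cam('top'); f=210/np.tan(np.radians(c['vfov'])/2); E=np.linalg.inv(np.array(c['extrinsics']))
    w=np.array([[x1,y1,z],[x1,y0,z],[x0,y0,z],[x0,y1,z]],float)
    q=w@E[:3,:3].T+E[:3,3]; uv=np.stack([q[:,0]/q[:,2]*f+c['cx'],q[:,1]/q[:,2]*f+c['cy']],1).astype('float32')
    W_,H_=(y1-y0)*s,(x1-x0)*s
    M=cv2.getPerspectiveTransform(uv,np.float32([[0,0],[W_,0],[W_,H_],[0,H_]]))
    def un(p): p=np.asarray(p,float); return np.stack([x1-p[...,1]/s,y1-p[...,0]/s],-1)
    return M,(W_,H_),un
def rect(mask,un):
    n,l,st,_=cv2.connectedComponentsWithStats(mask.astype('uint8')); i=1+st[1:,4].argmax()
    m=(l==i).astype('uint8'); c=max(cv2.findContours(m,0,1)[0],key=cv2.contourArea)
    (cx,cy),(a,b),_=cv2.minAreaRect(un(c[:,0]).astype('float32')); th=_
    if a>b: th-=90; a,b=b,a
    th=(th+90)%180-90
    return np.array([cx,cy]),(round(a,1),round(b,1)),th
def measure(p):
    M,sz,un=ortho(41.5); o=cv2.warpPerspective(p,M,sz,flags=cv2.INTER_CUBIC)
    hsv=cv2.cvtColor(o,cv2.COLOR_RGB2HSV)
    blue=(hsv[...,0]>100)&(hsv[...,0]<125)&(hsv[...,1]>120)&(hsv[...,2]>125); 
    F=rect(blue,un); w=cv2.morphologyEx(((hsv[...,2]>150)&(hsv[...,1]<80)).astype('uint8'),cv2.MORPH_CLOSE,np.ones((61,61)))
    B=rect(w,un); th=np.radians(F[2]); n=np.array([np.cos(th),np.sin(th)]); t=np.array([-n[1],n[0]])
    face=F[0]-12*n; r=B[0]-face
    print('fence',F,'block',B,'rel n %.1f t %.1f dth %.1f'%(r@n,r@t,B[2]-F[2])); return o
E
python3 - <<'E'
from h import *
p,d=ctrl.get_image('top'); o=measure(p); cv2.imwrite('pics/o1.png',o[:,:,::-1])
print(ctrl.finger_overhang)
W=world('top',d)
for r in ctrl.trace('top','mini_vice')+ctrl.trace('scene','mini_vice'): print(r['bbox'])
m=(W[...,2]>60)&(W[...,2]<100)&(W[...,1]<-150)&(W[...,1]>-330)&(W[...,0]>430)&(W[...,0]<640); q=W[m]; print('vice',len(q),q.min(0),q.max(0))
m=(W[...,2]>200)&(W[...,1]<250)&(W[...,1]>-150)&(W[...,0]>300)&(W[...,0]<500); q=W[m]; print('reel',len(q),q.min(0),q.max(0))
E
```

```text
fence (array([707.98602295,  27.64904022]), (24.4, 219.2), 11.252233505249023) block (array([579.20532227, -12.0249939 ]), (156.2, 157.1), 11.2454833984375) rel n -122.0 t -13.8 dth -0.0
25.0
[266.9, 197.4, 311.4, 238.0]
vice 381 [ 447.96619632 -297.62726526   60.04930632] [ 575.8932178  -223.41912877   84.2435392 ]
reel 1950 [368.06922652 -10.45246236 200.00222026] [ 414.30166677  194.90556373 1407.67025786]
```

View pics/o1.png

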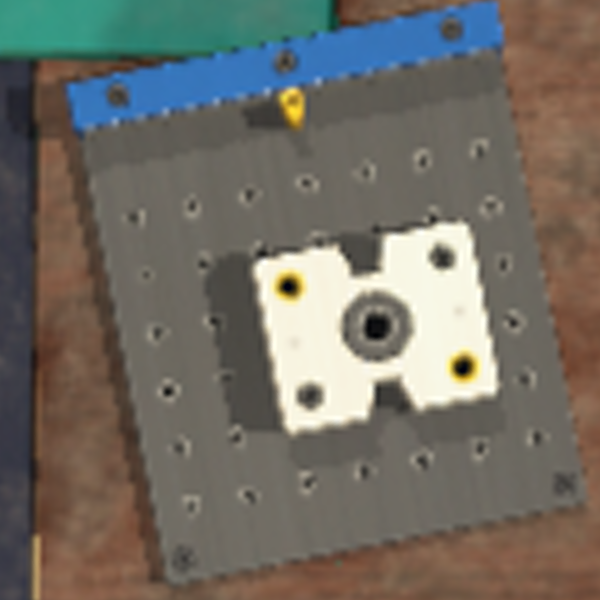

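Call:
play_rows([
  [0.4,2,-1.5,0,-5],
  [0.4,5,-3.5,0,-12],
  [0.4,9,-6,0,-20],
  [0.4,13,-8.5,0,-28],
  [0.4,17,-11,0,-36],
  [0.4,21,-13.5,0,-44],
  [0.4,25,-16,0,-52],
  [0.4,29,-19,0,-59],
  [0.4,33,-21.5,0,-66],
  [0.4,36,-23.5,0,-73],
])

```text
clock: 2.1
eef_pos: [488.9, -251.4, 256.8]
tool_rot: [3.14, -0.0, 1.656]
force: [-0.0, -0.5, -0.3]
width: 51.0
gripper_force: 0.0
```

```bash
cat >> h.py <<'E'
def go(x,y,z,yawdeg,show=True):
    "rows for target, relative to measured pose"
    s=ctrl.read_state(); P=s['eef_pos']; a=s['tool_rot'][2]; d=np.array([x,y,z])-P
    tx=d[0]*np.cos(a)+d[1]*np.sin(a); ty=d[0]*np.sin(a)-d[1]*np.cos(a)
    print('at',P.round(1),np.degrees(s['tool_rot']).round(1),'F',s['force'].round(1),'w',round(s['width'],1),'t',round(s['clock'],1),'-> cm',np.round([tx/10,ty/10,-d[2]/10],2),'spin',round(np.degrees(a)-yawdeg,1),'q',s['qpos'].round(2))
E
python3 -c "
from h import *
go(594,-101,200,101.25)"
```

```text
at [ 488.9 -251.4  256.8] [179.9  -0.   94.9] F [-0.  -0.5 -0.3] w 51.0 t 2.1 -> cm [14.08 11.76  5.68] spin -6.3 q [ 0.65  0.5  -0.33  1.79  0.2   0.88  0.31]
```

Call:
play_rows([
  [0.4,2,1.7,0,-1],
  [0.4,5,4.2,0.5,-3],
  [0.4,8,6.7,1.5,-5],
  [0.4,11,9.2,2.5,-6.3],
  [0.4,13,10.9,4,-6.3],
  [0.4,14.1,11.8,5.7,-6.3],
  [0.4,14.1,11.8,5.7,-6.3],
  [0.4,14.1,11.8,5.7,-6.3],
])

```text
clock: 2.9
eef_pos: [592.6, -106.2, 198.8]
tool_rot: [-3.139, 0.001, 1.758]
force: [-0.2, -0.8, 0.1]
width: 51.2
gripper_force: 0.0
```

Run:
```python
from h import *
go(594,-101,40,101.25)
p,d=ctrl.get_image('scene'); cv2.imwrite('pics/s2.png',cv2.resize(p[60:360,160:,::-1],None,fx=2,fy=2))
```

```text
at [ 592.6 -106.2  198.8] [-179.9    0.   100.7] F [-0.2 -0.8  0.1] w 51.2 t 2.9 -> cm [ 0.48  0.23 15.88] spin -0.5 q [ 0.34  0.64 -0.33  1.71  0.27  0.84  0.07]
```

View pics/s2.png

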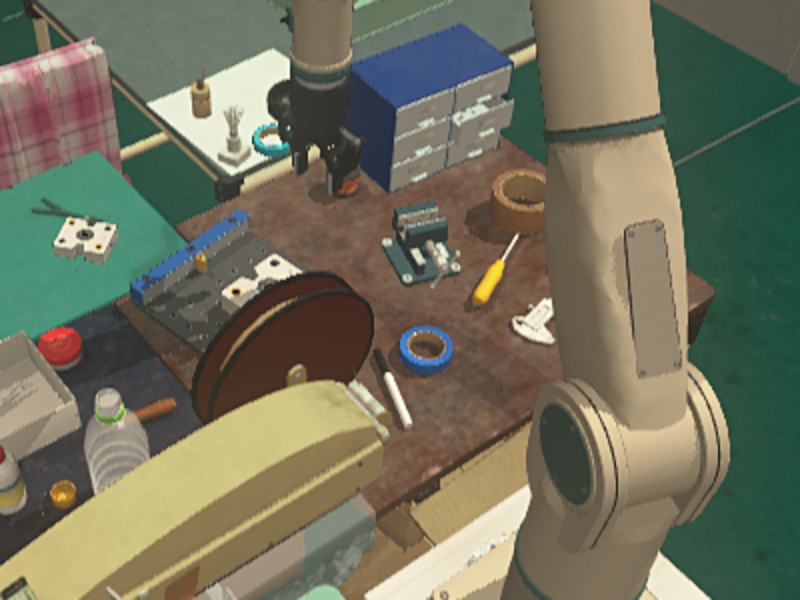

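Call:
play_rows([
  [0.4,0.1,0.2,3,-0.5],
  [0.4,0.1,0.2,6,-0.5],
  [0.4,0.1,0.2,9,-0.5],
  [0.4,0.1,0.2,12,-0.5],
  [0.4,0.1,0.2,14,-0.5],
  [0.4,0.1,0.2,15.5,-0.5],
  [0.4,0.1,0.2,15.9,-0.5],
  [0.4,0.1,0.2,15.9,-0.5],
])

```text
clock: 3.75
eef_pos: [595.4, -104.1, 40.6]
tool_rot: [3.141, 0.0, 1.766]
force: [-0.3, 0.3, -0.2]
width: 51.2
gripper_force: 0.0
```

Run:
```python
from h import *
go(586,-63.6,40,101.25)
```

```text
at [ 595.4 -104.1   40.6] [180.    0.  101.2] F [-0.3  0.3 -0.2] w 51.2 t 3.8 -> cm [ 4.16 -0.14  0.06] spin -0.0 q [ 0.27  0.87 -0.24  1.79  0.37  0.53 -0.01]
```

Call:
play_rows([
  [0.4,0.4,0,0,0],
  [0.4,0.9,0,0,0],
  [0.4,1.3,0,0,0],
  [0.4,1.7,0,0,0],
  [0.4,2.1,0,0,0],
  [0.4,2.5,0,0,0],
  [0.4,2.8,0,0,0],
  [0.4,3.1,0,0,0],
  [0.4,3.3,0,0,0],
  [0.4,3.3,0,0,0],
])

```text
clock: 4.75
eef_pos: [589.2, -72.3, 40.5]
tool_rot: [3.141, 0.002, 1.767]
force: [1.3, -5.1, 1.2]
width: 51.5
gripper_force: 2.4
```

```bash
sed -i 's/np.ones((61,61))/np.ones((5,5))/' h.py
python3 - <<'E'
from h import *
p,d=ctrl.get_image('top'); o=measure(p); cv2.imwrite('pics/o3.png',o[:,:,::-1])
go(586,-63.6,40,101.25)
E
```

```text
fence (array([708.01916504,  27.65382385]), (25.0, 219.2), 11.309932708740234) block (array([574.14251709,  -9.82296371]), (90.6, 110.2), 11.53462028503418) rel n -126.6 t -10.5 dth 0.2
at [589.2 -72.2  40.5] [1.800e+02 1.000e-01 1.012e+02] F [ 1.2 -5.1  1.2] w 51.2 t 4.8 -> cm [ 0.91 -0.15  0.05] spin -0.0 q [ 0.22  0.86 -0.23  1.82  0.36  0.51 -0.06]
```

View pics/o3.png

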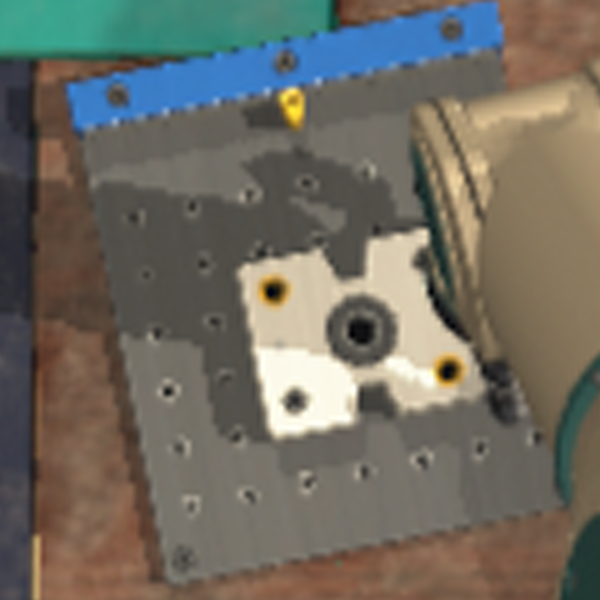

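Call:
play_rows([
  [0.4,0.3,0,0,0],
  [0.4,0.5,0,0,0],
  [0.4,0.8,0,0,0],
  [0.4,1.0,0,0,0],
  [0.4,1.1,0,0,0],
  [0.4,1.1,0,0,0],
])

```text
clock: 5.4
eef_pos: [587.0, -61.1, 40.5]
tool_rot: [3.141, 0.001, 1.767]
force: [0.2, -5.1, 1.6]
width: 51.4
gripper_force: 2.4
```

Call:
play_rows([
  [0.4,-1,0,0,0],
  [0.4,-3,0,0,0],
  [0.4,-5,0,0,0],
  [0.4,-6,0,-2,0],
  [0.4,-6,0,-5,0],
  [0.4,-6,0,-8,0],
])

```text
clock: 6.0
eef_pos: [597.7, -118.7, 120.4]
tool_rot: [-3.14, -0.002, 1.767]
force: [0.4, -0.5, -0.2]
width: 51.3
gripper_force: 0.0
```

Run:
```python
from h import *
p,d=ctrl.get_image('top'); o=measure(p)
n=np.array([.981,.196]);g=np.array([576,-1])-90*n
print(g); go(*g,120,11.3)
```

```text
fence (array([708.00964355,  27.70191956]), (25.0, 219.3), 11.309932708740234) block (array([572.5090332 ,  -1.40110779]), (91.4, 116.0), 11.523722648620605) rel n -126.6 t -2.0 dth 0.2
[487.71 -18.64]
at [ 600.9 -118.7  125.6] [179.6   0.  101.3] F [1.2 1.  2.4] w 51.7 t 6.0 -> cm [12.02 -9.15  0.56] spin 90.0 q [ 0.34  0.75 -0.3   1.74  0.32  0.7   0.06]
```

Call:
play_rows([
  [0.15,0,-1.5,-2,8],
  [0.15,0,-4,-3,16],
  [0.15,1,-6.5,-3,24],
  [0.15,3,-7.6,-3,32],
  [0.15,5,-7.6,-3,40],
  [0.15,7,-7.6,-3,48],
  [0.15,9,-7.6,-3,56],
  [0.15,11,-7.6,-3,64],
  [0.15,12.2,-7.6,-3,72],
  [0.15,12.2,-7.6,-3,80],
])

```text
clock: 7.05
eef_pos: [499.4, -11.0, 149.9]
tool_rot: [-3.139, 0.0, 0.37]
force: [0.1, -0.9, 0.2]
width: 72.8
gripper_force: 0.0
```

Call:
play_rows([
  [0.15,0,0,0,8],
  [0.15,0,0,0,10],
  [0.15,0,0,0,10],
  [0.15,0,0,0,10],
])

```text
clock: 7.45
eef_pos: [500.0, -14.0, 150.2]
tool_rot: [-3.141, 0.0, 0.199]
force: [-0.3, 0.2, 0.4]
width: 72.7
gripper_force: 0.0
```

Run:
```python
from h import *
p,d=ctrl.get_image('top'); o=measure(p); cv2.imwrite('pics/o4.png',o[:,:,::-1])
go(502,-14,38,11.3)
```

```text
fence (array([708.0557251 ,  27.71482849]), (25.0, 219.3), 11.343419075012207) block (array([566.87091064,  31.69958878]), (49.5, 97.5), -77.09259033203125) rel n -125.6 t 31.7 dth -88.4
at [500.  -14.1 150.2] [-180.     0.    11.4] F [ 0.7 -0.2 -0.1] w 72.8 t 7.5 -> cm [ 0.19  0.02 11.22] spin 0.1 q [-0.13  0.58  0.15  2.03 -0.16  0.53 -1.24]
```

View pics/o4.png

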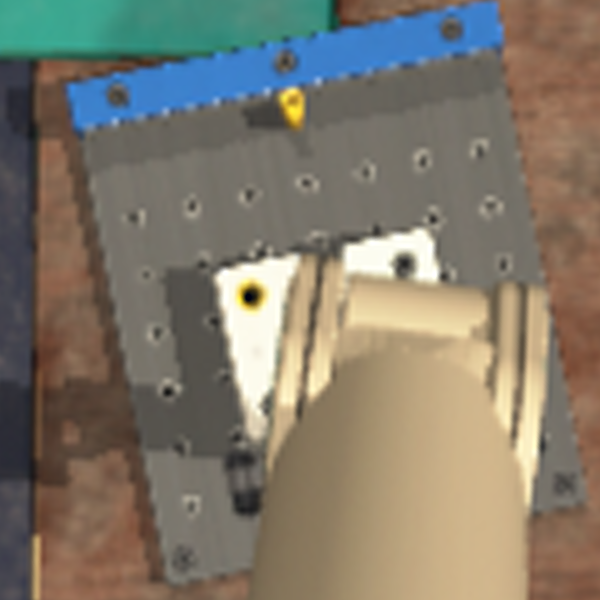

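Call:
play_rows([
  [0.15,0,0,2.5,0],
  [0.15,0,0,5,0],
  [0.15,0,0,7.5,0],
  [0.15,0,0,9.5,0],
  [0.15,0,0,10.8,0],
  [0.15,0,0,11.2,0],
  [0.15,0,0,11.2,0],
])

```text
clock: 8.2
eef_pos: [500.1, -14.3, 38.2]
tool_rot: [-3.141, 0.0, 0.197]
force: [0.1, -0.2, -0.2]
width: 72.5
gripper_force: 0.0
```

Call:
play_rows([
  [0.15,0.5,0,0,0],
  [0.15,1.0,0,0,0],
  [0.15,1.5,0,0,0],
  [0.15,2.0,0,0,0],
  [0.15,2.5,0,0,0],
  [0.15,3.0,0,0,0],
  [0.15,3.5,0,0,0],
  [0.15,4.0,0,0,0],
  [0.15,4.5,0,0,0],
  [0.15,5.0,0,0,0],
])

```text
clock: 9.2
eef_pos: [544.5, -5.0, 38.1]
tool_rot: [-3.14, 0.01, 0.196]
force: [-9.0, -2.4, 7.8]
width: 72.5
gripper_force: 4.7
```

Call:
play_rows([
  [0.15,0.4,0,0,0],
  [0.15,0.8,0,0,0],
  [0.15,1.2,0,0,0],
  [0.15,1.4,0,0,0],
  [0.15,1.5,0,0,0],
  [0.15,1.5,0,0,0],
])

```text
clock: 9.8
eef_pos: [560.0, -2.0, 38.1]
tool_rot: [-3.14, 0.008, 0.197]
force: [-8.3, -1.6, 4.6]
width: 72.5
gripper_force: 3.9
```

Run:
```python
from h import *
p,d=ctrl.get_image('top'); o=measure(p); cv2.imwrite('pics/o5.png',o[:,:,::-1])
go(600,6,38,11.3)
```

```text
fence (array([708.00970459,  27.70193481]), (25.0, 219.3), 11.309932708740234) block (array([456.25,  60.25]), (31.5, 110.5), 0.0) rel n -228.5 t 81.3 dth -11.3
at [560.   -2.   38.1] [-179.9    0.5   11.3] F [-7.9 -1.4  5.8] w 72.7 t 9.8 -> cm [ 4.08 -0.    0.01] spin -0.0 q [-0.12  0.83  0.11  1.91 -0.2   0.42 -1.23]
```

View pics/o5.png

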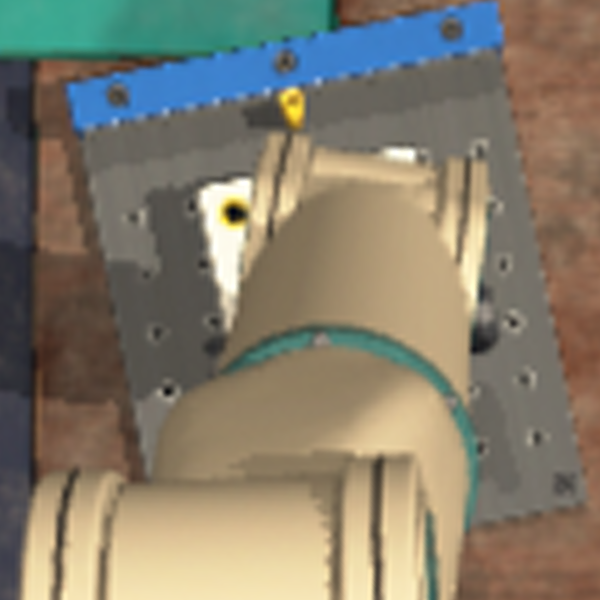

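Call:
play_rows([
  [0.15,0.4,0,0,0],
  [0.15,0.8,0,0,0],
  [0.15,1.2,0,0,0],
  [0.15,1.6,0,0,0],
  [0.15,2.0,0,0,0],
  [0.15,2.3,0,0,0],
  [0.15,2.6,0,0,0],
  [0.15,2.8,0,0,0],
  [0.15,3.0,0,0,0],
])

```text
clock: 10.75
eef_pos: [589.3, 3.8, 38.0]
tool_rot: [-3.14, 0.009, 0.197]
force: [-7.9, -1.6, 5.5]
width: 72.5
gripper_force: 4.3
```

Call:
play_rows([
  [0.15,0.2,0,0,0],
  [0.15,0.4,0,0,0],
  [0.15,0.5,0,0,0],
  [0.15,0.6,0,0,0],
  [0.15,0.7,0,0,0],
  [0.15,0.7,0,0,0],
])

```text
clock: 11.35
eef_pos: [596.4, 5.1, 38.0]
tool_rot: [-3.141, 0.008, 0.196]
force: [-7.6, -1.1, 5.1]
width: 72.5
gripper_force: 3.8
```

Call:
play_rows([
  [0.15,0.1,0,0,0],
  [0.15,0.2,0,0,0],
  [0.15,0.2,0,0,0],
])

```text
clock: 11.65
eef_pos: [598.5, 5.6, 38.0]
tool_rot: [-3.141, 0.008, 0.197]
force: [-7.4, -1.1, 5.1]
width: 73.0
gripper_force: 3.7
```

Run:
```python
from h import *
p,d=ctrl.get_image('top'); o=measure(p); cv2.imwrite('pics/o6.png',o[:,:,::-1])
go(600,6,38,11.3)
```

```text
fence (array([695.21539307,  92.83235168]), (24.4, 86.7), 12.061308860778809) block (array([470.25,  66.75]), (59.5, 130.5), 0.0) rel n -213.4 t 21.5 dth -12.1
at [598.5   5.6  38. ] [-179.9    0.5   11.3] F [-6.3 -1.3  4.3] w 72.6 t 11.7 -> cm [ 0.16 -0.01  0.  ] spin -0.0 q [-0.13  0.86  0.12  1.8  -0.2   0.49 -1.25]
```

View pics/o6.png

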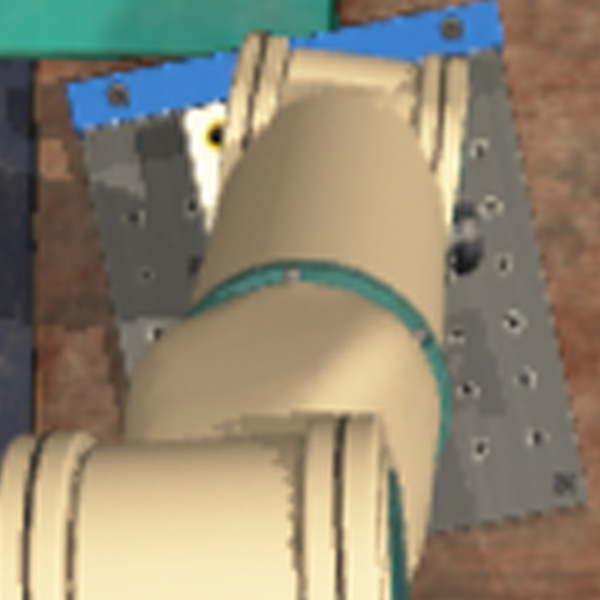

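Call:
play_rows([
  [0.15,0.1,0,0,0],
  [0.15,0.1,0,0,0],
])

```text
clock: 11.9
eef_pos: [599.3, 5.7, 38.0]
tool_rot: [-3.141, 0.008, 0.197]
force: [-7.8, -1.0, 5.1]
width: 72.6
gripper_force: 3.9
```

Call:
play_rows([
  [0.15,0.1,0,0,0],
  [0.15,0.1,0,0,0],
])

```text
clock: 12.1
eef_pos: [599.8, 5.8, 38.0]
tool_rot: [-3.14, 0.009, 0.196]
force: [-8.6, -1.9, 5.1]
width: 73.0
gripper_force: 4.4
```

Call:
play_rows([
  [0.15,0.1,0,0,0],
  [0.15,0.1,0,0,0],
])

```text
clock: 12.3
eef_pos: [599.7, 5.8, 38.0]
tool_rot: [-3.14, 0.011, 0.196]
force: [-10.7, -1.9, 8.7]
width: 72.7
gripper_force: 5.4
```

Position stopped advancing and the force is rising: contact. A little more to seat it.

Call:
play_rows([
  [0.15,0.1,0,0,0],
  [0.15,0.2,0,0,0],
  [0.15,0.2,0,0,0],
])

```text
clock: 12.6
eef_pos: [599.8, 5.9, 37.9]
tool_rot: [-3.14, 0.015, 0.196]
force: [-14.1, -1.9, 11.4]
width: 72.6
gripper_force: 7.2
```

Call:
play_rows([
  [0.15,0.2,0,0,0],
  [0.15,0.2,0,0,0],
])

```text
clock: 12.8
eef_pos: [599.8, 5.9, 37.6]
tool_rot: [-3.139, 0.019, 0.196]
force: [-16.7, -3.4, 12.8]
width: 72.5
gripper_force: 9.0
```

Home. Back off and lift, then check with a clear view.

Call:
play_rows([
  [0.15,-0.8,0,0,0],
  [0.15,-2,0,0,0],
  [0.15,-4,0,0,0],
  [0.15,-4,0,-3,0],
  [0.15,-4,0,-7,0],
  [0.15,-4,0,-11,0],
  [0.15,-4,2,-15,0],
  [0.15,-4,6,-18,0],
  [0.15,-4,10,-18,0],
  [0.15,-4,15,-18,0],
])

```text
clock: 13.8
eef_pos: [600.8, -146.8, 220.4]
tool_rot: [3.142, -0.004, 0.2]
force: [1.0, 0.3, -0.2]
width: 72.6
gripper_force: 0.0
```

Call:
play_rows([
  [0.15,0,4,0,0],
  [0.15,0,8,0,0],
  [0.15,0,12,0,0],
  [0.15,0,15,0,0],
  [0.15,0,15,0,0],
])

```text
clock: 14.3
eef_pos: [627.7, -301.4, 218.4]
tool_rot: [3.136, 0.0, 0.19]
force: [-0.0, -0.4, 0.3]
width: 72.3
gripper_force: 0.0
```

Run:
```python
from h import *
p,d=ctrl.get_image('top'); o=measure(p); cv2.imwrite('pics/o7.png',o[:,:,::-1])
go(600,6,38,11.3)
W=world('top',d)
for n in('wire_spool','blue_tape','awl','flux_tin'):
    for r in ctrl.trace('top',n)[:1]: print(n,r['bbox'])
```

```text
fence (array([708.46051025,  27.39874268]), (24.3, 218.6), 10.630298614501953) block (array([652.871521  ,  17.01740646]), (91.1, 111.5), 11.16487979888916) rel n -44.6 t 0.1 dth 0.5
at [ 628.  -297.7  218.2] [179.9  -0.   11. ] F [-0.8  1.6  0. ] w 72.5 t 14.3 -> cm [  3.07 -30.34  18.02] spin -0.3 q [ 0.31  0.74  0.17  1.42 -0.14  0.99 -0.87]
wire_spool [362.8, 154.8, 384.7, 178.0]
blue_tape [320.3, 272.8, 346.7, 296.9]
awl [253.3, 171.9, 295.4, 210.7]
flux_tin [175.5, 176.2, 200.3, 200.5]
```

View pics/o7.png

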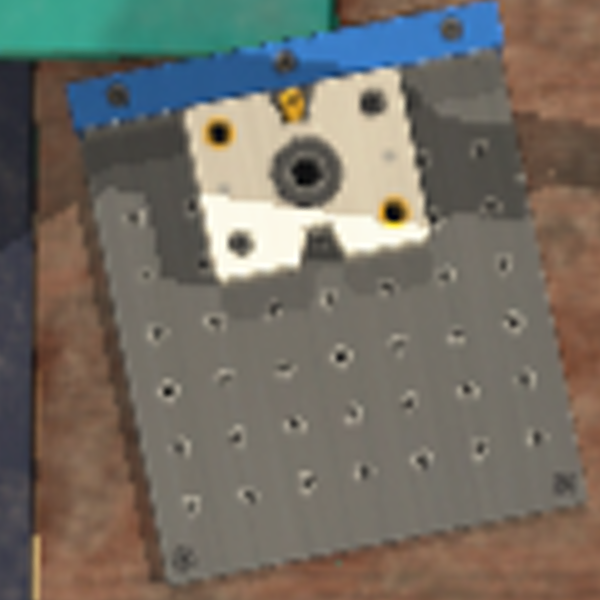

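The key sits in the slot (about 291,105 in the picture). The block lies flat along the fence, 44.6 mm and 0.1 mm off centre, and the robot is clear.

```bash
python3 -c "
from cell import ctrl
print(ctrl.finish_job())"
```

```text
the job is handed in; nothing more can be done
None
```

The die block is home, with the brass key in its slot and that side flat against the fence (about 44.6 mm from the face, 0.1 mm off centre); it already stood square to the fence within about 1°, not 34–90° off as described, so I only pushed it sideways and then home; the spool, tape and tin look unmoved, the awl was not re-found in the last picture, but the arm never went near it.

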